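Unhook the slide carrier from its dock and set it on the light pad

ROBOT

A 7-joint arm with a two-finger parallel gripper is mounted at the origin on the work surface. World frame = base frame: x ahead of the robot, y to its left, z up, the work surface at z = 0. Lengths are in m, angles in rad, forces in N, time in s.
With the tool pointing down it reaches from about 0.425 to 0.925 m from the base axis. Payload 6.8 kg.
Tool frame: the origin (TCP) lies midway between the tips of the shut fingers; the grasp point (between the pads) lies 19 mm behind it; x points along the fingers, y is the direction in which the jaws open and shut, and the axes are right-handed (so a half turn about x gives the same grasp; the last joint's range is limited). The gripper opens to 85 mm and grips with 20 to 120 N. Pads are 22 mm wide; open, the fingers measure 114 mm over their backs; the gripper's body (76 mm by 85 mm) begins 54 mm behind the grasp point. The pads swing forward as they close: fully open they stand 13 mm farther back than shut.
Start: joints at [1.202, 0.477, 0.022, 1.555, -0.011, 1.109, -0.083], TCP at [0.174, -0.652, 0.231] pointing down, gripper open.
Joint ranges: [-2.96, 2.96], [-0.34, 2.1], [-1.41, 1.46], [0.24, 2.44], [-1.37, 4.51], [0.17, 1.92], [-2.96, 2.96]. Speed limits (rad/s): [2.39, 2.39, 3.14, 3.14, 3.14, 3.14, 3.14].

INTERFACE

Orientations are given as a rotation vector (axis times angle).
In Python, from bench import r, viewer, nets gives the robot as it stands.
- The arm moves only by the shell command python3 -m pendant 'ROWS' [FORCE]. ROWS is JSON, one flat list of numbers, 5 for each row, row after row: the finger opening in mm, from 0 to 85.4, then the shift along the tool's x, y, z in mm, then the turn about the tool's x in rad. A call has 1 to 20 rows; each row shifts and turns the commanded pose from where the row before left it, along the tool's axes as they then stand; what a row does not reach is not made up. A row lasts 1/8 s, in which the tool goes at most 62.5 mm and 10.7 degrees, less where a joint would pass 70% of its speed; a pose out of reach is approached as far as the arm can. A call with a gripper value outside its range is refused whole. The fingers move at their own pace and stop on an object; FORCE is the grip in N (left out, the last holds). Time passes only in rows, so rows that do not move let the fingers close. It gives the time, the measured TCP pose, the force and the opening at its end, in the units of the state.
- r.get_obs(): the state, without advancing time (a new reading comes with each control period).
- viewer.grab_frame(name): name is "scene" or "top" or "wrist"; returns (picture, depth): 384x512x3 uint8, red, green, blue; 384x512 float32, m along the optical axis (not along the pixel's ray), 0 where there is no reading.
- viewer.calibration(name): a dict with "mtx" (3x3 intrinsics, pixels), "world_to_cam" (4x4, takes a point from world to camera coordinates). Camera axes: x right, y up, looking along -z (the intrinsics and any distortion apply to the point x, -y, -z); pixel columns grow to the right and rows downward; lengths in m; the calibration is good to about 2 mm. A picture is of the moment at which its call begins: read the wrist's pose just before it. calibration takes no time and is no camera call; for the wrist camera it gives the pose at the moment of the call.
- r.hand_in(): hands the job in, once; it reports no verdict.
Trained networks look in the newest picture that a camera, given by its name, has taken for a name from the list of things; names that differ only in an ending like _2 or _b are one class to them, and where a whole thing is asked for, a point or a joint stands for the part that bears it (a point fixed in the world has none). Each returns a list of dicts, best first, with "score" (0 to 1); they miss things now and then, are a little off and sometimes report something else, mostly with a low value. They report only what shows in the picture. A call takes as long as a camera call.
- nets.look_for(name, camera): "location" ([x, y, z] in m, in world coordinates, good to about 4 mm: the middle of the surface that is visible of it).
- nets.silhouettes(name, camera): "mask" (384x512 bool, what is visible of it).
The state is a dict: "clock": time; "joints": joint angles; "qvel": joint speeds; "tau": joint torques, N m; "tcp_pos": TCP position; "orientation": TCP orientation; "contact_force": force on the tool from outside, world axes, zero at the start; "moment": the same for the moment, N m; "grip_width": finger opening in m.
Only numpy, scipy, OpenCV 4.12 (cv2) and the standard library are available. Lean on these libraries where they do the work, as an engineer would, in place of code of your own. Each camera call takes 0.05 s, during which the arm holds its last target. There are 200 camera calls.

TASK

Two carriers sit hooked in their docks on the microscopy bench. Take out the one with the two flat glass slides (not the one with the round dishes): hold it by its upright grip, tilt it so that the edge away from the keeper bar rises over the retaining lip, ease it out from under the bar without forcing it, and then set it down gently, flat in the middle of the light pad, any way round. Leave the dish carrier in its dock.

Things in the scene. Friction and masses are not known exactly. Their poses are not given: they have to be found in the camera images.
- slide_grip (a point): Mid-grip of loose slide carrier (0.12-0.24 kg): grey metal plate 84 (x) x 110 (y) x 5 mm with two flat glass slides and, at its middle, a black upright fin 12 (x) x 32 (y) mm, top 70 mm above the plate's underside. Point: in the fin, 48 mm above that underside. z up; x from tongue to lip edge. Tongue: 70 wide, 5 thick, at the -x edge, tip 54 mm from the middle, undersides level.
- slide_dock: Fixed dock, 116x128x27 mm. Origin on table under plate middle; x from keeper to lip (away from robot), z up. Carrier lies on floor 8 mm up, axes alike, 3 mm play. Keeper bar covers last 10 mm of tongue, 12 mm above floor, top 19. Lip (+x 45-51 mm) and cheeks (y sides) 18 mm above floor. Turn about tongue's lower tip edge, lip side up 18 deg (max 25): clears lip by 12 mm; then shift +x 20 mm, lift.
- pad_top (a point): Middle of the top face of the light pad, a fixed flat black box 170 x 170 mm with a white top face 150 x 150 mm, its top 23 mm above the table. z up, x and y along its sides.
- dish_grip (a point): Mid-grip of the dish carrier, to be left alone: the same plate, tongue and fin, but with two round dishes, 35 mm across and 11 mm high, in place of the slides. Same point and axes as on the slide carrier; it sits in a second, identical dock in the same manner.

How it is judged:
By the outcome, as a careful person would: the job done as asked, in the order asked, and still so for the second after the job is handed in, with the robot touching nothing.
It also fails if it takes over 38 s, if anything falls off the work surface, if the arm or the gripper's body presses on something with over 40 N, if the wrist force passes 120 N, or if a joint passes its speed limit or range.

## Working session

There is one attempt and no reset: what is moved stays moved. The work goes in short steps, Python scripts to look and compute and a shell command to move; the robot and the scene stay as the last step left them, time stands still between calls to the robot, and variables do not carry over. Pictures are saved under pics/ and viewed, about 8 in all and at most 12, crops included, and the job is handed in when it is done.

```bash
ls; mkdir -p pics; cat > h.py <<'E'
import numpy as np, cv2
from bench import r, viewer, nets
from scipy.spatial.transform import Rotation as R
def cloud(cam, d):
    c=viewer.calibration(cam); K=np.array(c["mtx"]); T=np.linalg.inv(np.array(c["world_to_cam"]))
    v,u=np.mgrid[:d.shape[0],:d.shape[1]]
    P=np.stack([(u-K[0,2])/K[0,0]*d,-(v-K[1,2])/K[1,1]*d,-d],-1)
    return P@T[:3,:3].T+T[:3,3], c
def save(n,p): cv2.imwrite(f"pics/{n}.png",cv2.cvtColor(p,cv2.COLOR_RGB2BGR))
E
python3 - <<'E'
from h import *
np.set_printoptions(precision=4,suppress=True)
o=r.get_obs(); print({k:np.round(v,3) for k,v in o.items()}); print(R.from_rotvec(o["orientation"]).as_matrix())
ims=[]
for cam in ["top","scene"]:
    p,d=viewer.grab_frame(cam); np.savez(f"{cam}.npz",p=p,d=d); ims.append(p)
    print(cam, {k:v for k,v in viewer.calibration(cam).items()} if cam=="top" else "")
    for n in ["slide_grip","slide_dock","pad_top","dish_grip"]:
        print(n,[(np.round(q["location"],3),round(q["score"],2)) for q in nets.look_for(n,cam)][:4])
save("top0",ims[0]); save("scene0",ims[1])
E
```

```text
pics
{'clock': np.float64(0.0), 'joints': array([ 1.202,  0.478,  0.022,  1.556, -0.012,  1.109, -0.083]), 'qvel': array([ 0.   ,  0.001,  0.001, -0.002, -0.001, -0.001,  0.002]), 'tau': array([ -0.   , -59.646,   1.608, -28.12 ,   0.012,   0.009,  -0.   ]), 'tcp_pos': array([ 0.174, -0.652,  0.23 ]), 'orientation': array([ 2.083,  0.275, -2.083]), 'contact_force': array([0.463, 0.159, 0.367]), 'moment': array([-0.027, -0.023, -0.028]), 'grip_width': np.float64(0.085)}
[[-0.0006  0.2579 -0.9662]
 [ 0.0017 -0.9662 -0.2579]
 [-1.     -0.0018  0.0001]]
top {'mtx': array([[389.9303,   0.    , 261.0432],
       [  0.    , 389.9303, 189.859 ],
       [  0.    ,   0.    ,   1.    ]]), 'world_to_cam': array([[ 0.0155, -0.9999, -0.0024,  0.0011],
       [ 0.9961,  0.0153,  0.0869, -0.5509],
       [-0.0868, -0.0038,  0.9962, -0.8794],
       [ 0.    ,  0.    ,  0.    ,  1.    ]])}
slide_grip [(array([ 0.503, -0.298,  0.009]), 0.93)]
slide_dock [(array([ 0.467, -0.305,  0.024]), 0.69)]
pad_top [(array([ 0.584, -0.017,  0.024]), 0.62)]
dish_grip [(array([0.504, 0.263, 0.012]), 0.92)]
scene 
slide_grip [(array([ 0.505, -0.295,  0.016]), 0.93)]
slide_dock [(array([ 0.516, -0.278,  0.022]), 0.64)]
pad_top [(array([ 0.602, -0.004,  0.025]), 0.9)]
dish_grip [(array([0.514, 0.27 , 0.024]), 0.76)]
```

View pics/top0.png

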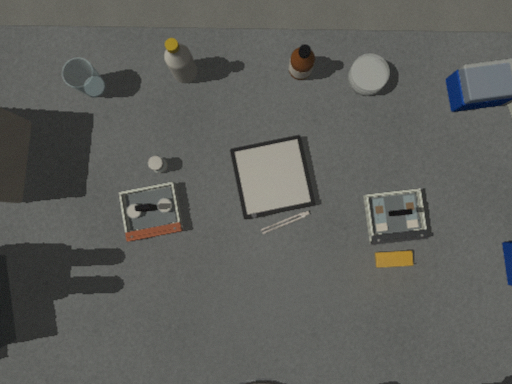

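View pics/scene0.png

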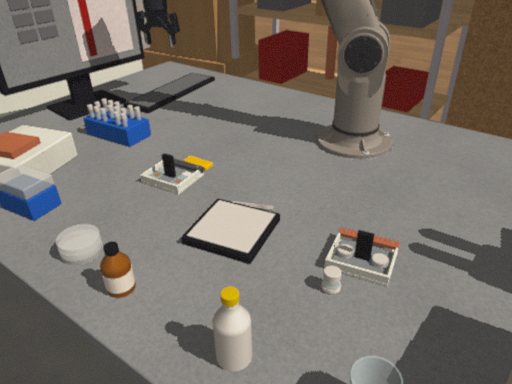

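The slide carrier is at the right of the top view (pixel 398,213) with an amber slab near its keeper side. The dish carrier is at the left (150,208) with the red keeper bar, and the pad is at (272,177), turned about 8°. Next I'll fit their poses from depth.

```bash
cat >> h.py <<'E'
def rect(X):
    (c,s,a)=cv2.minAreaRect((X[:,:2]*1000).astype(np.float32)); return np.round(c,1),np.round(s,1),round(a,1)
E
python3 - <<'E'
from h import *
for cam in ["top","scene"]:
    f=np.load(cam+".npz"); P,c=cloud(cam,f["d"]); P=P[f["d"]>0]
    A=P[np.hypot(P[:,0]-.505,P[:,1]+.298)<.1]
    fin=A[(A[:,2]>.045)&(np.hypot(A[:,0]-.505,A[:,1]+.298)<.05)]
    print(cam,"fin",len(fin),rect(fin),"top",rect(fin[fin[:,2]>.07]) if (fin[:,2]>.07).sum()>4 else "",fin[:,2].max())
    print("rim",rect(A[(A[:,2]>.02)&(A[:,2]<.035)]), np.histogram(A[:,2],np.arange(-.004,.09,.004)))
    B=P[(np.hypot(P[:,0]-.59,P[:,1]+.01)<.14)&(P[:,2]>.017)&(P[:,2]<.03)]; print("pad",rect(B))
E
python3 - <<'E'
import cv2
a=cv2.imread("pics/top0.png")[175:280,350:450]
cv2.imwrite("pics/crop0.png",cv2.resize(a,None,fx=5.5,fy=5.5,interpolation=2))
E
```

```text
top fin 106 (array([ 504. , -303.2]), array([11.9, 32.9]), 7.2) top (array([ 504. , -303.2]), array([11.9, 32.9]), 7.2) 0.08038125446199762
rim (array([ 496. , -303.4]), array([115.9, 129.1]), 7.4) (array([1511, 1026,  108,  552, 1221,  150,  133,  658,  116,    6,    1,
          4,    3,    5,    2,    6,    2,    4,    1,   16,   64,    6,
          0]), array([-0.004,  0.   ,  0.004,  0.008,  0.012,  0.016,  0.02 ,  0.024,
        0.028,  0.032,  0.036,  0.04 ,  0.044,  0.048,  0.052,  0.056,
        0.06 ,  0.064,  0.068,  0.072,  0.076,  0.08 ,  0.084,  0.088]))
pad (array([583.9, -16.6]), array([170.4, 169.8]), 12.5)
scene fin 151 (array([ 507.3, -303.9]), array([14.6, 35.6]), 11.9) top (array([ 507. , -302.9]), array([12.5, 32.7]), 7.8) 0.0806143212027286
rim (array([ 498.3, -302.7]), array([120. , 131.3]), 6.2) (array([294, 591,  82, 136, 478, 163, 148, 271,  57,  17,  13,  15,  17,
        14,  14,  18,  15,  14,  16,  16,  28,   3,   0]), array([-0.004,  0.   ,  0.004,  0.008,  0.012,  0.016,  0.02 ,  0.024,
        0.028,  0.032,  0.036,  0.04 ,  0.044,  0.048,  0.052,  0.056,
        0.06 ,  0.064,  0.068,  0.072,  0.076,  0.08 ,  0.084,  0.088]))
pad (array([585.7, -15.6]), array([172.5, 170.1]), 12.4)
```

View pics/crop0.png

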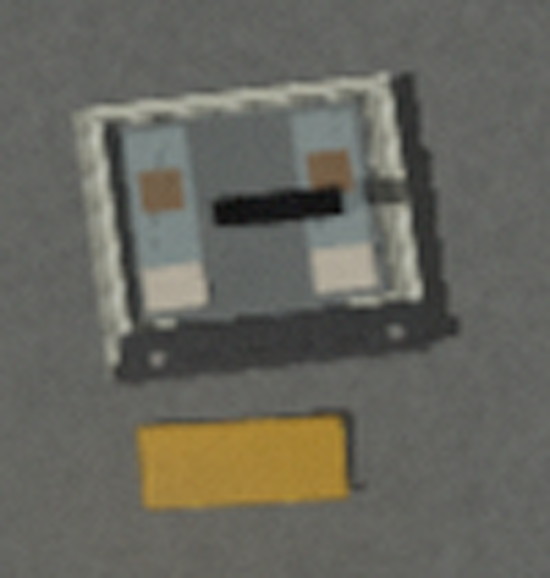

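Sizes match: fin 12×32 with its top at 0.080, dock 116×129, pad 170. Carrier yaw is about +7.4° and the fin is at (0.505, -0.303). In the crop, the keeper is the dark bar at the bottom. I'll turn the tool +0.131 rad and move to a hover point.

```bash
python3 -m pendant '[85,0,0,0,0.131, 85,5,-25.3,-31.1,0, 85,5,-25.3,-31.1,0, 85,5,-25.3,-31.1,0, 85,5,-25.3,-31.1,0, 85,5,-25.3,-31.1,0, 85,5,-25.3,-31.1,0, 85,5,-25.3,-31.1,0, 85,5,-25.3,-31.1,0, 85,5,-25.3,-31.1,0, 85,5,-25.3,-31.1,0, 85,5,-25.3,-31.1,0, 85,5,-25.3,-31.1,0, 85,0,0,0,0, 85,0,0,0,0]' 20
cat >> h.py <<'E'
def tool():
    o=r.get_obs(); M=R.from_rotvec(o["orientation"]).as_matrix()
    print("t",round(float(o["clock"]),2),"tcp",np.round(o["tcp_pos"],4),"yaw",round(np.degrees(np.arctan2(M[0,1],-M[1,1])),2),"x",np.round(M[:,0],3),"F",np.round(o["contact_force"],1),"w",round(float(o["grip_width"]),4))
    return np.array(o["tcp_pos"]),M
E
python3 - <<'E'
from h import *
t,M=tool()
p,d=viewer.grab_frame("wrist"); P,c=cloud("wrist",d); save("wrist1",p); np.savez("wrist1.npz",p=p,d=d)
P=P[d>0]; A=P[np.hypot(P[:,0]-.505,P[:,1]+.303)<.1]
for lo,hi in [(.07,.09),(.02,.035)]:
    B=A[(A[:,2]>lo)&(A[:,2]<hi)]; print(len(B), rect(B) if len(B)>3 else "", np.median(B[:,2]))
for n in ["slide_grip"]: print([(q["location"],q["score"]) for q in nets.look_for(n,"wrist")][:2])
E
```

```text
clock: 2.38
tcp_pos: [0.5045, -0.3033, 0.1713]
orientation: [2.154, 0.139, -2.155]
contact_force: [-0.6, 0.2, -0.6]
grip_width: 0.0852
t 2.38 tcp [ 0.5045 -0.3033  0.1713] yaw 7.43 x [-0. -0. -1.] F [-0.6  0.2 -0.6] w 0.0852
483 (array([ 504.5, -303.1]), array([11.5, 31.4]), 7.7) 0.0770171214353716
3796 (array([ 495.8, -302.7]), array([116.4, 128.3]), 7.3) 0.025662189764001753
[([0.5139, -0.2983, 0.0119], 0.77)]
```

View pics/wrist1.png

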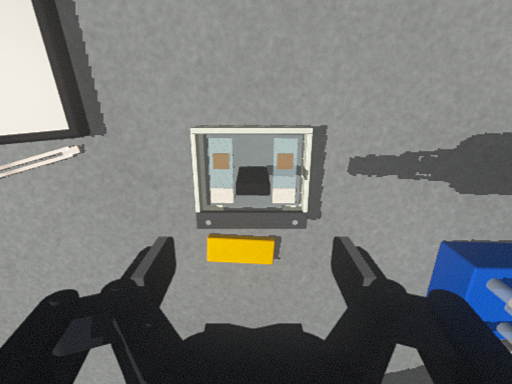

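The TCP is directly over the fin (504.5, -303.1), and the wrist view shows the fin centred at (253,181) with the keeper below it at (252,221). I'll descend and grip lightly.

```bash
python3 -m pendant '[60,27,0,0,0, 60,27,0,0,0, 50,27,0,0,0, 50,27,0,0,0, 45,28,0,0,0, 40,0,0,0,0, 28,0,0,0,0, 28,0,0,0,0, 28,0,0,0,0, 28,0,0,0,0]' 20
python3 - <<'E'
from h import *
tool()
p,d=viewer.grab_frame("wrist"); P,c=cloud("wrist",d); save("wrist2",p)
E
```

```text
clock: 3.72
tcp_pos: [0.505, -0.3029, 0.0357]
orientation: [2.155, 0.14, -2.154]
contact_force: [0.2, -0.9, -1.8]
grip_width: 0.0315
t 3.73 tcp [ 0.505  -0.3029  0.0357] yaw 7.44 x [ 0. -0. -1.] F [ 0.2 -0.9 -1.8] w 0.0315
```

View pics/wrist2.png

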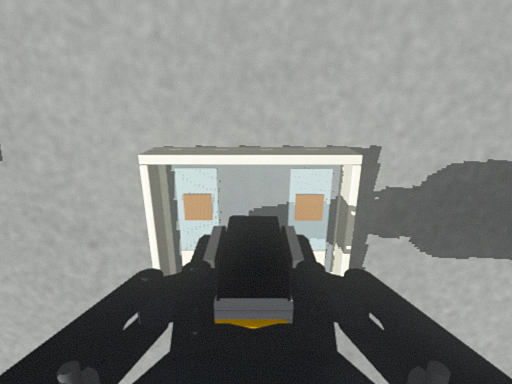

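```bash
python3 -m pendant '[28,-1.5,0,0,0, 28,-1.5,0,0,0, 28,-1.8,0,1.8,0, 28,-1.8,0,1.8,0, 28,-1.8,0,1.8,0, 28,-1.6,0,1.9,0, 28,-1.6,0,1.9,0, 28,0,0,0,0]' 20
cat >> h.py <<'E'
def tilt(tag):
    # plate cloud in carrier-like frame (x=-tool z, y=-tool y): fit the plate plane ahead of the fin
    t,M=tool(); p,d=viewer.grab_frame("wrist"); P,c=cloud("wrist",d); save(tag,p)
    Q=P-t; X=-(Q@M[:,2]); Y=-(Q@M[:,1]); Z=P[...,2]
    m=(d>0)&(X>10)&(X<36)&(abs(Y)<42); x=X[m]; z=Z[m]
    for _ in range(6):
        a=np.polyfit(x,z,1); e=abs(z-np.polyval(a,x)); k=e<max(.002,2*np.median(e)); x,z=x[k],z[k]
    print("n",len(x),"tilt",round(np.degrees(np.arctan(a[0])),2),"plate z below grip",round(np.polyval(a,0.),4))
    h=(d>0)&(abs(Y)<.04); return
E
sed -i 's/(X>10)&(X<36)&(abs(Y)<42)/(X>.01)\&(X<.034)\&(abs(Y)<.04)/' h.py
python3 -c "
from h import *
tilt('wrist3')"
```

```text
clock: 4.78
tcp_pos: [0.4956, -0.304, 0.047]
orientation: [2.154, 0.14, -2.154]
contact_force: [1.6, 0.5, -4.3]
grip_width: 0.0321
t 4.78 tcp [ 0.4956 -0.304   0.047 ] yaw 7.44 x [ 0.  0. -1.] F [ 1.6  0.5 -4.3] w 0.0321
n 8833 tilt -33.55 plate z below grip 0.1395
```

View pics/wrist3.png

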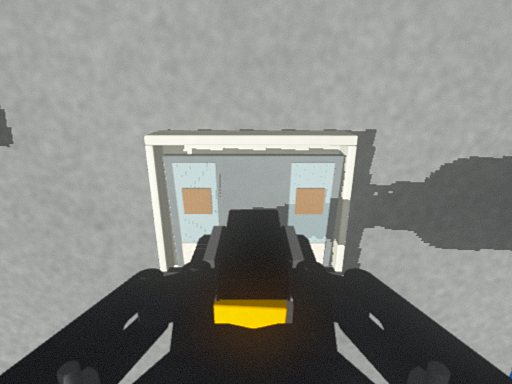

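It is pivoting: the plate's front edge shows at row 153. The tilt fit picked up the gripper, so I'll restrict it.

```bash
sed -i 's/m=(d>0)&.*; x=X/m=(d>0)\&(X>.012)\&(X<.036)\&(abs(Y)<.036)\&(abs(Y)>.008)\&(Z<.05); x=X/' h.py
python3 -c "
from h import *
tilt('wrist3b')"
python3 -m pendant '[28,-1.6,0,1.9,0, 28,-1.6,0,1.9,0, 28,-1.5,0,2.0,0, 28,-1.5,0,2.0,0, 28,0,0,0,0]'
python3 -c "
from h import *
tilt('wrist4')"
```

```text
t 4.83 tcp [ 0.4957 -0.3039  0.047 ] yaw 7.44 x [-0.  0. -1.] F [ 0.7  0.  -3.9] w 0.0316
n 3003 tilt 5.42 plate z below grip 0.0238
clock: 5.5
tcp_pos: [0.4874, -0.305, 0.0531]
orientation: [2.154, 0.14, -2.155]
contact_force: [-0.3, 0.6, -6.8]
grip_width: 0.0317
t 5.5 tcp [ 0.4874 -0.305   0.0531] yaw 7.42 x [-0.001  0.    -1.   ] F [-0.3  0.6 -6.8] w 0.0317
n 2436 tilt 11.47 plate z below grip 0.0291
```

View pics/wrist4.png

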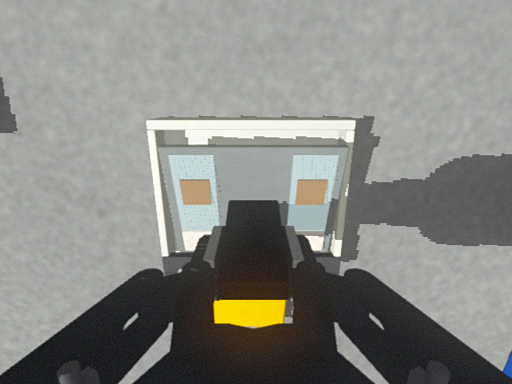

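```bash
python3 -m pendant '[28,-1.2,0,0.5,0, 28,-1.2,0,0.5,0, 28,-1.2,0,0,0, 28,-1.2,0,0,0, 28,0,0,0,0]'
python3 -c "
from h import *
tilt('wrist5')"
```

```text
clock: 6.18
tcp_pos: [0.4866, -0.3046, 0.0576]
orientation: [2.154, 0.141, -2.155]
contact_force: [-2.2, 0.7, -15.6]
grip_width: 0.0317
t 6.17 tcp [ 0.4866 -0.3046  0.0576] yaw 7.45 x [-0.001  0.001 -1.   ] F [ -2.2   0.7 -15.6] w 0.0317
n 2349 tilt 16.78 plate z below grip 0.0313
```

```bash
python3 -m pendant '[28,1.2,0,-0.5,0, 28,1.2,0,-0.5,0, 28,0,0,0,0]'
python3 -c "
from h import *
tilt('wrist6')"
```

```text
clock: 6.6
tcp_pos: [0.4896, -0.3056, 0.0567]
orientation: [2.156, 0.139, -2.15]
contact_force: [0.3, -0.3, -2.3]
grip_width: 0.0318
t 6.6 tcp [ 0.4896 -0.3056  0.0567] yaw 7.45 x [ 0.003 -0.001 -1.   ] F [ 0.3 -0.3 -2.3] w 0.0318
n 2339 tilt 16.41 plate z below grip 0.0305
```

Free now: the force is down to the weight alone and the tilt is 16.4°. Next is the shift out, then a small lift.

```bash
python3 -m pendant '[28,0,0,-2,0, 28,0,0,-2,0, 28,0,0,-2,0, 28,0,0,-2.5,0, 28,0,0,-2.5,0, 28,0,0,-2.5,0, 28,0,0,-2.5,0, 28,0,0,-2,0, 28,0,0,-2,0, 28,0,0,0,0]'
python3 -c "
from h import *
tilt('wrist7')"
```

```text
clock: 7.9
tcp_pos: [0.508, -0.3024, 0.0555]
orientation: [2.154, 0.14, -2.154]
contact_force: [-0.5, -0.4, -2.7]
grip_width: 0.0316
t 7.9 tcp [ 0.508  -0.3024  0.0555] yaw 7.44 x [ 0.  0. -1.] F [-0.5 -0.4 -2.7] w 0.0316
n 2344 tilt 16.52 plate z below grip 0.0293
```

View pics/wrist7.png

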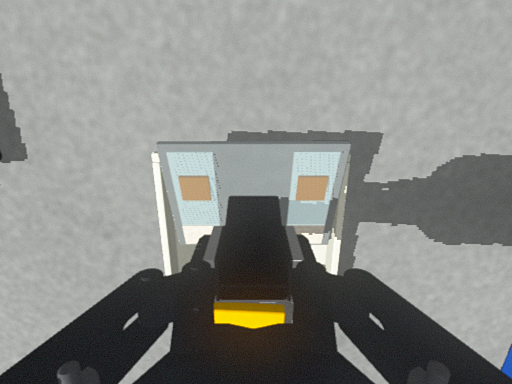

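The lip edge is now above and past the lip (plate front edge at row 147), and the tongue tip should be about 9 mm clear of the keeper. I'll lift, then carry it to the pad.

```bash
python3 -m pendant '[28,-3,0,0,0, 28,-5,0,0,0, 28,-8,0,0,0, 28,-12,0,0,0, 28,-15,0,0,0, 28,-15,0,0,0, 28,-12,0,0,0, 28,-6,0,0,0, 28,-3,0,0,0, 28,0,0,0,-0.03, 28,0,0,0,-0.03, 28,0,0,0,-0.029, 28,0,0,0,0]'
python3 -m pendant '[28,0,-7,-3.2,0, 28,0,-14,-6.5,0, 28,0,-22,-10.1,0, 28,0,-26,-12,0, 28,0,-26,-12,0, 28,0,-26,-12,0, 28,0,-26,-12,0, 28,0,-26,-12,0, 28,0,-26,-12,0, 28,0,-24,-11,0, 28,0,-20,-9.2,0, 28,0,-13,-6,0, 28,0,-7,-3.1,0, 28,0,0,0,0, 28,0,0,0,0]'
python3 - <<'E'
from h import *
import h
t,M=tool(); p,d=viewer.grab_frame("wrist"); P,c=cloud("wrist",d)
Q=P-t; X=-(Q@M[:,2]); Y=-(Q@M[:,1]); Z=P[...,2]
m=(d>0)&(X>.012)&(X<.04)&(abs(Y)<.036)&(abs(Y)>.02)&(Z>.06)&(Z<.13)
x,z=X[m],Z[m]
for _ in range(6):
    a=np.polyfit(x,z,1); e=abs(z-np.polyval(a,x)); k=e<max(.002,2*np.median(e)); x,z=x[k],z[k]
print(len(x),"tilt",np.degrees(np.arctan(a[0])),np.polyval(a,0)-t[2]); save("wrist8",p)
# pad white/box from wrist
B=P[(d>0)&(Z>.018)&(Z<.028)&(np.hypot(P[...,0]-.585,P[...,1]+.016)<.13)]; print("pad",len(B),rect(B),np.median(B[:,2]))
p,d=viewer.grab_frame("scene"); save("scene8",p)
E
```

```text
clock: 9.57
tcp_pos: [0.5077, -0.3025, 0.1343]
orientation: [2.105, 0.232, -2.106]
contact_force: [1.0, 1.4, -1.8]
grip_width: 0.0318
clock: 11.45
tcp_pos: [0.5687, -0.0206, 0.1344]
orientation: [2.106, 0.229, -2.107]
contact_force: [0.3, 0.7, -1.3]
grip_width: 0.0321
t 11.45 tcp [ 0.5687 -0.0206  0.1344] yaw 12.46 x [-0.    -0.001 -1.   ] F [ 0.3  0.7 -1.3] w 0.0321
1914 tilt 19.029707440520554 -0.027085536396127458
pad 12959 (array([583.8, -15. ]), array([170.2, 169.2]), 12.5) 0.02201625211506042
```

View pics/scene8.png

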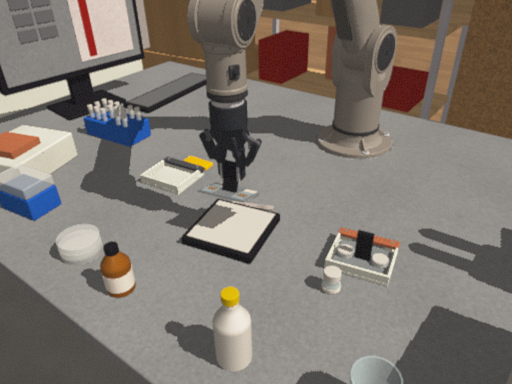

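The carrier is out and held tilted at (232,190) in the scene view. The old dock is empty and the dish carrier is still in its dock. I'll lower it toward the pad.

```bash
python3 -m pendant '[28,6,-1.7,-0.4,0, 28,11,0,0,0, 28,14,0,0,0, 28,13,0,0,0, 28,9,0,0,0, 28,6,0,0,0, 28,3,0,0,0, 28,1,0,0,0, 28,0,0,0,0]'
python3 -m pendant '[28,1,0,0,0, 28,1,0,0,0, 28,1,0,0,0, 28,0,0,0,0]'
```

```text
clock: 12.68
tcp_pos: [0.5692, -0.0177, 0.0718]
orientation: [2.106, 0.231, -2.105]
contact_force: [0.4, -0.1, -2.0]
grip_width: 0.032
clock: 13.18
tcp_pos: [0.5689, -0.0177, 0.0684]
orientation: [2.106, 0.231, -2.106]
contact_force: [-0.4, -0.3, -2.2]
grip_width: 0.0316
```

```bash
python3 -m pendant '[28,0.8,0,0,0, 28,0.8,0,0,0, 28,0.8,0,0,0, 28,0,0,0,0]'
python3 -m pendant '[28,0.7,0,0,0, 28,0.7,0,0,0, 28,0,0,0,0]'
```

```text
clock: 13.68
tcp_pos: [0.57, -0.0175, 0.067]
orientation: [2.108, 0.231, -2.104]
contact_force: [0.2, 0.9, 5.0]
grip_width: 0.0317
clock: 14.05
tcp_pos: [0.5711, -0.0173, 0.0662]
orientation: [2.11, 0.231, -2.101]
contact_force: [0.8, 0.5, 6.7]
grip_width: 0.0318
```

```bash
python3 -m pendant '[28,0.6,0,-2,0, 28,1,0,-1.5,0, 28,1,0,-1.5,0, 28,1.1,0,-1.4,0, 28,1.2,0,-1.4,0, 28,0,0,0,0]'
python3 -c "
from h import *
tilt('wrist9')"
```

```text
clock: 14.8
tcp_pos: [0.5783, -0.0157, 0.0608]
orientation: [2.109, 0.231, -2.102]
contact_force: [2.1, 0.9, 5.0]
grip_width: 0.0321
t 14.8 tcp [ 0.5783 -0.0157  0.0608] yaw 12.54 x [ 0.003  0.    -1.   ] F [2.1 0.9 5. ] w 0.0321
n 2678 tilt 7.55 plate z below grip 0.0372
```

```bash
python3 -m pendant '[28,1.1,0,-1.2,0, 28,1.1,0,-1.2,0, 28,1.1,0,-1.1,0, 28,1.1,0,-1.1,0, 28,0,0,0,0]'
python3 -c "
from h import *
tilt('wrist10')"
```

```text
clock: 15.48
tcp_pos: [0.583, -0.0147, 0.0564]
orientation: [2.11, 0.231, -2.102]
contact_force: [3.6, 1.0, 6.3]
grip_width: 0.0315
t 15.47 tcp [ 0.583  -0.0147  0.0564] yaw 12.55 x [ 0.004  0.    -1.   ] F [3.6 1.  6.3] w 0.0315
n 3006 tilt 4.92 plate z below grip 0.0325
```

```bash
python3 -m pendant '[28,1.1,0,-0.5,0, 28,1.1,0,-0.5,0, 28,1.1,0,-0.3,0, 28,0,0,0,0]'
python3 -c "
from h import *
tilt('wrist11')"
```

```text
clock: 16.02
tcp_pos: [0.5853, -0.0141, 0.0537]
orientation: [2.112, 0.232, -2.099]
contact_force: [4.3, 0.9, 7.2]
grip_width: 0.0317
t 16.02 tcp [ 0.5853 -0.0141  0.0537] yaw 12.55 x [ 0.006  0.001 -1.   ] F [4.3 0.9 7.2] w 0.0317
n 3032 tilt 2.25 plate z below grip 0.0302
```

```bash
python3 -m pendant '[28,1,0,0,0, 28,1,0,0,0, 28,0,0,0,0]'
python3 -c "
from h import *
tilt('wrist12')"
```

```text
clock: 16.45
tcp_pos: [0.5861, -0.014, 0.0521]
orientation: [2.114, 0.232, -2.098]
contact_force: [4.7, 1.1, 7.9]
grip_width: 0.0317
t 16.45 tcp [ 0.5861 -0.014   0.0521] yaw 12.55 x [ 0.008  0.001 -1.   ] F [4.7 1.1 7.9] w 0.0317
n 3028 tilt 0.5 plate z below grip 0.029
```

```bash
python3 -m pendant '[28,0.7,0,0,0, 28,0,0,0,0]'
python3 -m pendant '[34,0,0,0,0, 40,0,0,0,0, 50,0,0,0,0, 60,0,0,0,0, 70,0,0,0,0, 70,-5,0,0,0, 80,-15,0,0,0, 80,-25,0,0,0, 80,-30,0,0,0, 80,-30,0,0,0, 80,0,0,0,0, 80,0,0,0,0]'
python3 - <<'E'
from h import *
t,M=tool(); p,d=viewer.grab_frame("wrist"); P,c=cloud("wrist",d); save("wrist13",p)
P=P[d>0]; A=P[np.hypot(P[:,0]-.585,P[:,1]+.016)<.13]
F=A[(A[:,2]>.082)&(A[:,2]<.1)&(np.hypot(A[:,0]-.585,A[:,1]+.016)<.04)]; print("fin",len(F),rect(F),np.median(F[:,2]))
G=A[(A[:,2]>.0265)&(A[:,2]<.04)]; print("plate",rect(G)); B=np.c_[G[:,:2],np.ones(len(G))]; print("slope",np.linalg.lstsq(B,G[:,2],rcond=None)[0],G[:,2].mean())
p,d=viewer.grab_frame("top"); P,c=cloud("top",d); save("top13",p); P=P[d>0]
for n,x,y in[("slide",.585,-.016),("dish",.504,.263)]:
    A=P[np.hypot(P[:,0]-x,P[:,1]-y)<.05]; F=A[(A[:,2]>.07)&(A[:,2]<.1)]; print(n,len(F),rect(F) if len(F)>3 else "")
f=np.load("top.npz");P,c=cloud("top",f["d"]);A=P[f["d"]>0];A=A[np.hypot(A[:,0]-.504,A[:,1]-.263)<.05];print("dish before",rect(A[(A[:,2]>.07)&(A[:,2]<.1)]))
cv2.imwrite("pics/fin.png",cv2.cvtColor(cv2.imread("pics/wrist13.png"),cv2.COLOR_BGR2RGB)[:,:,::-1])
E
```

```text
clock: 16.75
tcp_pos: [0.5864, -0.014, 0.0516]
orientation: [2.114, 0.232, -2.097]
contact_force: [6.4, 0.8, 8.3]
grip_width: 0.0319
clock: 18.25
tcp_pos: [0.5821, -0.0148, 0.1546]
orientation: [2.106, 0.231, -2.106]
contact_force: [-0.4, -0.0, 0.7]
grip_width: 0.0797
t 18.25 tcp [ 0.5821 -0.0148  0.1546] yaw 12.53 x [ 0. -0. -1.] F [-0.4 -0.   0.7] w 0.0797
fin 699 (array([587.8, -13.2]), array([12.4, 31.6]), 12.2) 0.09125173881448453
plate (array([582.1, -14.4]), array([ 94.4, 109.3]), 12.6)
slope [0.00059904 0.00092833 0.02754133] 0.027881890667861373
slide 0 
dish 90 (array([506.2, 266.5]), array([12.2, 31.9]), 11.3)
dish before (array([506.1, 267.3]), array([12.2, 32.3]), 10.7)
```

View pics/wrist13.png

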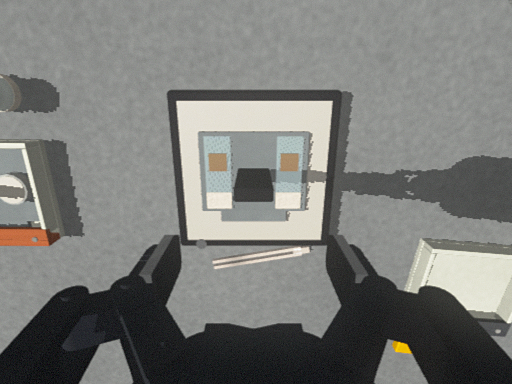

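```bash
python3 -c "
from bench import r
print(r.hand_in())"
```

```text
the job is handed in; nothing more can be done
None
```

The slide carrier is now lying flat near the middle of the light pad, the dish carrier is still in its dock, and the job is handed in. It was done at about 18.3 s of the 38 s allowed; no verdict was reported.

**What I did:** I gripped the fin across its 32 mm width at 20 N and let the carrier pivot between the pads. The lip side came up to about 17°. I then eased the load off the keeper, shifted the carrier 20 mm clear and lifted it. On the pad I touched the tongue edge down first, rolled the plate flat, opened the fingers and raised the arm clear. The highest wrist force I read was about 16 N, between moves.

**Last checks:**
- **Flatness:** the plate's slope is under 0.1°, and the fin top measured 91 mm (93 mm expected; earlier readings ran about 1 mm low).
- **Position:** the fin is about 4 mm from the pad centre, and the whole plate is on the white face. I left that offset uncorrected.
- **Dish carrier:** its fin moved less than 1 mm between the first and last pictures, which is within measurement noise.
- **Robot:** it touches nothing, with forces back to near zero.

**Checks that failed or disagreed:**
- The top camera could not confirm the slide fin at the end, as no fin points showed there; I think the raised arm was in the way. The final placing therefore rests on the wrist camera alone.
- My first tilt reading was wrong because it picked up the gripper; I fixed the fit and measured again.
- During the tilt the tongue seemed to slide back a few mm more than the stated play, so I finished the tilt by lifting straight up.

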